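# Ready the finger-prick station: swab roll on its spindle, disinfectant cap off

### The job

Get the finger-prick station ready: put the light-blue swab roll over the upright steel spindle, fully down on its foot, and let go of it. Then open the amber disinfectant bottle: press its push-and-turn safety cap down, keep it pressed while twisting it anticlockwise (seen from above) until it is free, lift it straight off and finish still holding it in the gripper, level, about 10 cm above the bottle. Leave the blood-pressure monitor, the glucose meter, the pen and the yellow sharps tub where they are.

Things in the scene. Friction and masses are not known exactly. Their poses are not given: they have to be found in the camera images.
- roll_center (a point): Centre (half-way up, on the axis) of the loose light-blue swab roll: upright cylinder 56 mm diameter, 50 mm tall, 90 g, with a 22 mm through-hole along its z axis. It starts standing on the table; its z axis points up.
- spindle_foot (a point): Spindle, fixed to the table: a steel foot disc 100 mm diameter, 10 mm thick, lime-green on top, with a 14 mm diameter upright post on its centre, 58 mm tall above the foot (the top 6 mm tapers to 6 mm). This point is on the post's axis at the foot's upper face, where the roll's underside must come to rest; z up.
- bottle: Amber bottle clamped in a green 110 mm square stand, fixed: it cannot turn or tip. Origin on its axis at the table top; z up. Bottle 66 mm diameter up to 80 mm above the table, then it narrows to a 34 mm neck: fingertips beside the cap have room down to 82 mm above the table. Three lugs on the neck hold the cap.
- bottle_neck (a point): Point on the bottle's axis at the top of its neck, 124 mm above the table, hidden inside the cap; z up, x as the bottle's x.
- cap_center (a point): Centre (half-way up, on the axis) of the loose white round safety cap: 56 mm diameter, 36 mm tall, 40 g, ribbed side, a red bar on top along its +x; z up. Locked at the start: underside 106 mm, top 142 mm above the table, its x along the bottle's x (within a few degrees). Grip it across any diameter.
- cap: The same cap, origin at the centre of its underside. A spring lifts it with 5 N; it turns only while pressed down 4 mm or more (bottoms at 7 mm; push of 8 to 11 N), anticlockwise from above. It is free anywhere from 48 to 72 degrees past locked (stop near 77), and then lifts straight up with no force but its weight. It cannot turn clockwise.
- monitor: Bystander: loose blood-pressure monitor, white and pale-blue box 100 x 130 x 51 mm, origin at the centre of its underside.
- meter: Bystander: loose lime-green glucose meter 48 x 100 x 18 mm, long along its y, origin at the centre of its underside.
- pen: Bystander: loose red pen, 10 mm thick, 132 mm long along its y, lying on the table; origin at its middle on the table.
- sharps: Bystander: loose yellow sharps tub with a red lid, 80 mm diameter, 99 mm tall, origin at the centre of its underside.
Things that resemble listed ones, but are neither listed nor needed, are in the scene too. Leave any green or purple look-alike of the part that bears roll_center alone. Leave any turquoise look-alike of the cap alone.

How it is judged:
On the way, in this order (a step that is already met when the one before it is completed fails the run):
1. the swab roll sits fully down on the spindle and has been let go (horizontal distance between roll_center and spindle_foot below 0.008 m and z of roll_center in the frame of spindle_foot below 0.029 m and angle between roll_center's own z axis and vertical below 0.12 rad and contact force between the fingers and roll below 0.05 N), for 0.2 s.
2. the cap is pressed down at least 3 mm from where it was locked, before being turned (z of cap_center in the frame of bottle_neck below -0.003 m and horizontal distance between cap_center and bottle_neck below 0.005 m and angle between the x axis of cap_center and the x axis of bottle_neck, either way round below 0.35 rad), for 0.05 s.
3. the cap has been twisted at least 40 degrees while still on the neck (angle between the x axis of cap_center and the x axis of bottle_neck, either way round above 0.7 rad and z of cap_center in the frame of bottle_neck below 0.008 m).
At the end, for the whole second after the job is handed in: The gripper holds the cap still, level within 17 degrees, its centre 55 to 180 mm above the top of the neck and within 40 mm of the bottle's axis, touching nothing but the gripper; the roll stands on the spindle's foot (within 4 mm of fully down, 8 mm of the axis, tilt under 7 degrees), let go (all of step 1 and z of cap_center in the frame of bottle_neck between 0.055 and 0.18 m and horizontal distance between cap_center and bottle_neck below 0.04 m and angle between cap_center's own z axis and vertical below 0.3 rad and contact force between the fingers and cap above 2 N and contact force between cap and bottle below 0.05 N and linear speed of cap below 0.03 m/s); the arm keeps its last pose, push and grip.
It fails at once if a bystander is moved more than 25 mm (distance of any of monitor, meter, pen, sharps from where it was at the start of the episode above 0.025 m).
It also fails if it takes over 54 s, if anything falls off the work surface, if the arm or the gripper's body presses on something with over 40 N, if the wrist force passes 120 N, or if a joint passes its speed limit or range.

### The arm

A 6-joint arm with a two-finger parallel gripper is mounted at the origin on the work surface. World frame = base frame: x ahead of the robot, y to its left, z up, the work surface at z = 0. Lengths are in m, angles in rad, forces in N, time in s.
With the tool pointing down it reaches from about 0.25 to 0.725 m from the base axis. Payload 9.7 kg.
Tool frame: the origin (TCP) lies between the finger pads; the fingertips stand 22 mm ahead of it and the grasp point (between the pads) lies 3 mm ahead of it; z points along the fingers, y is the line along which they close (so a half turn about z gives the same grasp; the last joint's range is limited). The gripper opens to 85 mm and grips with 20 to 120 N. Pads are 22 mm wide; open, the fingers measure 114 mm over their backs; the gripper's body (76 mm by 85 mm) begins 54 mm behind the grasp point. The pads swing forward as they close: fully open they stand 13 mm farther back than shut.
Start: joints at [-1.286, 0.087, 0.176, 1.66, 0, 1.571], TCP at [0.155, -0.528, 0.253] pointing down, gripper open.
Joint ranges: [-3.13, 3.13], [-0.85, 1.81], [-1.15, 1.24], [-2.2, 2.28], [-1.44, 1.52], [-3.14, 3.14]. Speed limits (rad/s): [2.22, 2.22, 2.57, 3.14, 3.14, 3.14].

### API

Orientations are given as a rotation vector (axis times angle).
In Python, from station import env gives the robot as it stands.
- The arm moves only by the tool drive_tool, never from a script. Its argument "commands" is a list of rows, each a list of 2 entries, a list of its own where there are three numbers: the shift along the tool's x, y, z in cm, then the turn about the tool's z in rad. In form: [[[tx, ty, tz], turn], ...]. A call has 1 to 5 rows; each row shifts and turns the commanded pose from where the row before left it, along the tool's axes as they then stand; what a row does not reach is not made up. A row lasts 1/12 s, in which the tool goes at most 41.7 mm and 7.16 degrees, less where a joint would pass 70% of its speed; a pose out of reach is approached as far as the arm can. A call is refused whole if a number of a shift passes 4.17 or a number of a turn 0.125, either way. A call with a gripper value outside its range is refused whole. "gripper" is the closure, from 0 (fully open) to 1 (shut), set as the call begins (left out, the last holds). The fingers move at their own pace and stop on an object; "newtons" is the grip in N (left out, the last holds). Time passes only in rows, so rows that do not move let the fingers close. It gives the time, the measured TCP pose, the force, the opening and the grip force at its end, in the units of the state.
- env.observe(): the state, without advancing time (a new reading comes with each control period).
- env.snapshot(name): name is "scene" or "top" or "wrist"; returns a dict with "pixels" (420x560x3 uint8, blue, green, red), "fx", "fy", "cx", "cy" (pixels), "camera_from_world" (4x4, takes a point from world to camera coordinates); the wrist camera has in their place "tool_from_camera" (4x4, takes a point from camera to tool coordinates, whose origin is the TCP and whose axes are the flange's). Camera axes: x right, y down, z forward; pixel columns grow to the right and rows downward; lengths in m; the calibration is good to about 2 mm. A picture is of the moment at which its call begins: read the wrist's pose just before it. There is no depth.
- env.close_job(): hands the job in; it is judged then, once.
The state is a dict: "clock": time; "joint_pos": joint angles; "qvel": joint speeds; "effort": joint torques, N m; "eef_pos": TCP position; "tool_rot": TCP orientation; "ft_force": force on the tool from outside, world axes, zero at the start; "ft_torque": the same for the moment, N m; "width": opening from 0.0 (shut) to 1.0 (fully open); "finger_force": force on a finger pad.
Only numpy, scipy, OpenCV 4.12 (cv2) and the standard library are available. Lean on these libraries where they do the work, as an engineer would, in place of code of your own. Each camera call takes 0.05 s, during which the arm holds its last target. There are 200 camera calls.

## Working session

There is one attempt and no reset: what is moved stays moved. The work goes in short steps, Python scripts to look and compute and a tool call to move; the robot and the scene stay as the last step left them, time stands still between calls to the robot, and variables do not carry over. Pictures are saved under pics/ and viewed, at most 10 in all, crops included, and the job is handed in when it is done.

Besides the shell and the picture viewer there is one more tool, called after "Call:" by a JSON object that holds its "method" and its "body", one argument or row to a line. drive_tool: Moves the arm, as the interface text tells. Its arguments: {"type":"object","properties":{"commands":{"type":"array","items":{"type":"array"}},"gripper":{"type":"number"},"newtons":{"type":"number"}},"required":["commands"]}

```bash
mkdir -p pics; ls
cat > h.py <<'E'
import cv2, numpy as np
from scipy.spatial.transform import Rotation as R
from station import env
def snap(n,f=None):
    o=env.observe(); s=env.snapshot(n)
    if f: cv2.imwrite('pics/'+f+'.png',s['pixels'])
    if 'camera_from_world' in s: T=np.linalg.inv(s['camera_from_world'])
    else:
        W=np.eye(4); W[:3,:3]=R.from_rotvec(o['tool_rot']).as_matrix(); W[:3,3]=o['eef_pos']
        T=W@s['tool_from_camera']
    s['T']=T; return s
def ray(s,u,v):
    d=s['T'][:3,:3]@np.array([(u-s['cx'])/s['fx'],(v-s['cy'])/s['fy'],1]); return s['T'][:3,3],d
def onz(s,u,v,z):
    c,d=ray(s,u,v); return c+d*(z-c[2])/d[2]
def proj(s,p):
    q=np.linalg.inv(s['T'])@np.append(p,1); return s['fx']*q[0]/q[2]+s['cx'], s['fy']*q[1]/q[2]+s['cy']
E
python3 - <<'E'
from h import *
a=snap('top','top1'); b=snap('scene','scene1')
o=env.observe(); print(o['clock'],o['eef_pos'],o['tool_rot'],o['ft_force'],o['width'])
print(a['T'].round(3),b['T'].round(3),a['fx'],b['fx'])
E
```

```text
pics
0.1 [ 0.15449853 -0.5276726   0.2526447 ] [-3.10863323e+00 -4.45694203e-01  2.40823068e-04] [-0.37302479  0.06720125  1.1676058 ] 1.0053505930154656
[[ 0.01  -0.992  0.124  0.412]
 [-1.    -0.009  0.006  0.095]
 [-0.005 -0.124 -0.992  1.16 ]
 [ 0.     0.     0.     1.   ]] [[-8.800e-02  8.370e-01 -5.410e-01  1.076e+00]
 [ 9.960e-01  7.300e-02 -4.800e-02  1.500e-01]
 [-1.000e-03 -5.430e-01 -8.400e-01  9.810e-01]
 [ 0.000e+00  0.000e+00  0.000e+00  1.000e+00]] 385.26544272577246 485.7832105404646
```

View pics/top1.png

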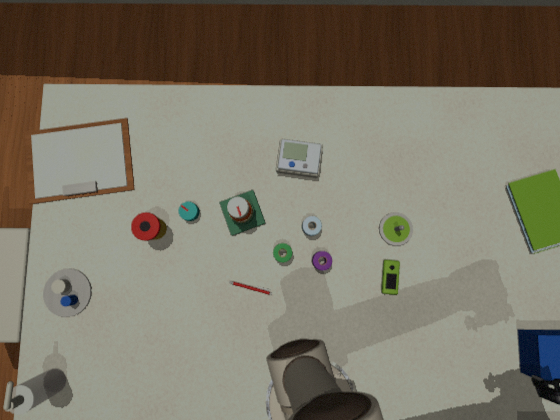

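View pics/scene1.png

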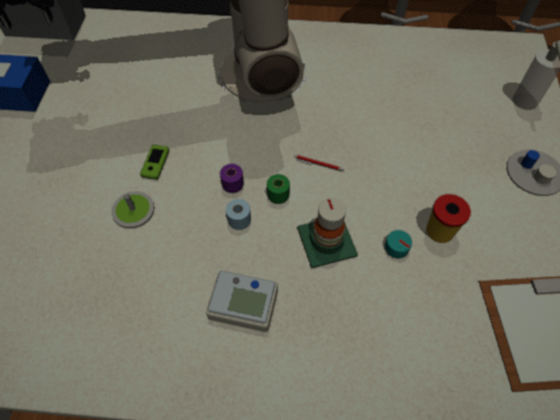

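The top view shows the light-blue roll at (312,226), with green (283,253) and purple (322,261) look-alikes. The spindle foot is at (396,230). The white cap on the amber bottle is at (238,208), with a turquoise look-alike at (189,211). In the scene view these are the roll at (238,213), spindle (132,209) and cap (331,212). I choose the light-blue roll and the white cap. Next I'll measure them and check one close crop.

```bash
cat > m.py <<'E'
from h import *
a=snap('top'); b=snap('scene')
def blob(s,box,lo,hi,name):
    x0,y0,x1,y1=box
    hsv=cv2.cvtColor(s['pixels'],cv2.COLOR_BGR2HSV)[y0:y1,x0:x1]
    m=cv2.inRange(hsv,lo,hi)
    cs,_=cv2.findContours(m,cv2.RETR_EXTERNAL,cv2.CHAIN_APPROX_NONE)
    c=max(cs,key=cv2.contourArea); h=cv2.convexHull(c)
    e=cv2.fitEllipse(h); x,y,w,hh=cv2.boundingRect(c)
    print(name,np.round([e[0][0]+x0,e[0][1]+y0,*e[1]],1),'bbox',x+x0,y+y0,w,hh)
    return e[0][0]+x0,e[0][1]+y0
lime=((30,120,60),(50,255,255)); 
for n,s,box in(('top',a,(370,205,425,255)),('scene',b,(105,185,160,230))):
    p=blob(s,box,*lime,'foot '+n); print(onz(s,*p,.01).round(4))
for n,s,box in(('top',a,(298,210,328,242)),('scene',b,(222,196,256,230))):
    p=blob(s,box,(95,25,70),(120,160,255),'roll '+n); print(onz(s,*p,.05).round(4),onz(s,*p,.025).round(4))
for n,s,box in(('top',a,(215,185,275,240)),('scene',b,(295,210,360,270))):
    p=blob(s,box,(65,90,20),(90,255,140),'stand '+n); print(onz(s,*p,.01).round(4))
crop=lambda s,x,y,w,h:cv2.resize(s['pixels'][y:y+h,x:x+w],(390,390),interpolation=cv2.INTER_CUBIC)
cv2.imwrite('pics/crop1.png',np.vstack([np.hstack([crop(a,290,205,44,44),crop(a,220,188,44,44)]),np.hstack([crop(b,216,190,50,50),crop(b,300,190,60,60)])])[:, :].copy())
im=cv2.imread('pics/crop1.png'); cv2.imwrite('pics/crop1.png',cv2.resize(im,(600,600)))
E
python3 m.py
```

```text
foot top [396.1 228.7  25.   26.1] bbox 383 216 27 26
[ 0.4992 -0.2544  0.01  ]
foot scene [132.1 208.1  26.1  33.7] bbox 116 195 33 27
[ 0.4967 -0.2547  0.01  ]
roll top [311.4 225.8  18.1  19. ] bbox 303 217 18 19
[0.5022 0.0015 0.05  ] [ 0.5042 -0.0006  0.025 ]
roll scene [237.7 210.1  20.1  22.8] bbox 227 200 23 20
[0.5049 0.0013 0.05  ] [ 0.4895 -0.0027  0.025 ]
stand top [242.  212.6  44.   45.6] bbox 221 191 44 44
[0.5432 0.2067 0.01  ]
stand scene [326.  245.2  47.9  61.3] bbox 299 223 58 44
[0.5555 0.2058 0.01  ]
```

View pics/crop1.png

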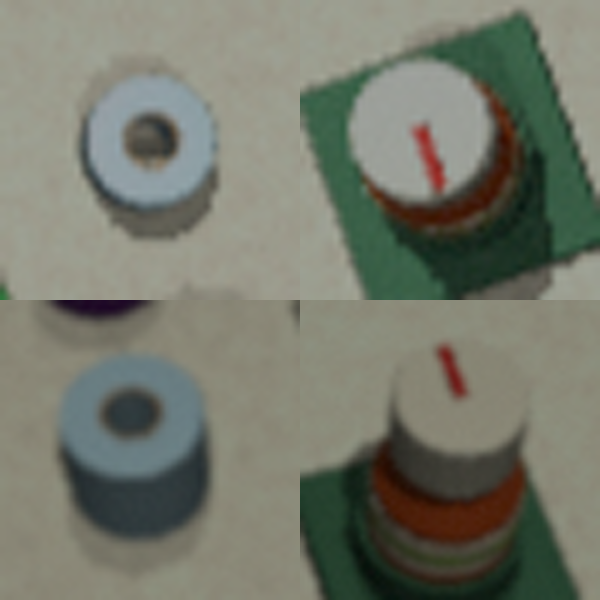

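The crop confirms both choices. The light-blue roll with its hole is at about (312,226), and the white cap with the red bar sits on the amber bottle at (238,207). Roll ≈ (0.503, 0.001), spindle ≈ (0.498, -0.2545).

Call:
{"method": "drive_tool", "body": {
  "commands": [
    [[0, -3.5, 0], 0.095],
    [[0, -3.5, 0], 0.095],
    [[0, -3.5, 0], 0.095],
    [[2, -3.5, 0], 0],
    [[2, -3.5, 0], 0]
  ],
  "gripper": 0
}}

```text
clock: 0.62
eef_pos: [0.1742, -0.3536, 0.2531]
tool_rot: [3.141, -0.006, 0.0]
ft_force: [2.2, 0.9, 0.4]
width: 1.002
finger_force: 0.0
```

Run:
```python
from h import *
o=env.observe(); print(o['clock'],o['joint_pos'],o['eef_pos'],R.from_rotvec(o['tool_rot']).as_matrix().round(3))
```

```text
0.6167 [-1.11318858e+00 -2.81895820e-01 -1.64006553e-01  1.68853051e+00
  5.49869524e-05  2.03211543e+00] [ 0.17415152 -0.35359393  0.25308739] [[ 1.    -0.004  0.   ]
 [-0.004 -1.    -0.   ]
 [ 0.     0.    -1.   ]]
```

Call:
{"method": "drive_tool", "body": {
  "commands": [
    [[2.9, -2.9, 0], -0.117],
    [[3.2, -2.6, 0], -0.117],
    [[3.5, -2.2, 0], -0.116],
    [[3.7, -1.8, 0], 0],
    [[3.7, -1.8, 0], 0]
  ]
}}

```text
clock: 1.03
eef_pos: [0.3195, -0.206, 0.2535]
tool_rot: [3.093, 0.547, 0.001]
ft_force: [0.8, -1.3, -0.0]
width: 0.998
finger_force: 0.0
```

Call:
{"method": "drive_tool", "body": {
  "commands": [
    [[3.7, -1.8, 0], 0],
    [[3.7, -1.8, 0], 0],
    [[3.7, -1.8, 0], 0],
    [[3, -1.8, 0], 0],
    [[0, 0, 0], 0]
  ]
}}

```text
clock: 1.45
eef_pos: [0.4291, -0.0878, 0.2524]
tool_rot: [-3.091, -0.554, 0.0]
ft_force: [0.5, 0.6, -0.1]
width: 1.002
finger_force: 0.0
```

Run:
```python
from h import *
w=snap('wrist','w1'); o=env.observe(); print(o['clock'],o['joint_pos'].round(3),o['eef_pos'],R.from_rotvec(o['tool_rot']).as_matrix().round(3))
print(w['tool_from_camera'].round(3),w['fx'], proj(w,[.5035,.0012,.05]))
```

```text
1.5 [-0.206 -0.18  -0.082  1.67   0.     2.581] [ 0.42771139 -0.08952401  0.2526126 ] [[ 0.938  0.347 -0.001]
 [ 0.347 -0.938  0.001]
 [-0.001 -0.001 -1.   ]]
[[ 0.001 -0.965 -0.262  0.067]
 [ 1.     0.001  0.    -0.   ]
 [-0.    -0.262  0.965 -0.121]
 [ 0.     0.     0.     1.   ]] 292.54780475510256 (np.float64(228.08698752601902), np.float64(93.31515016550148))
```

View pics/w1.png

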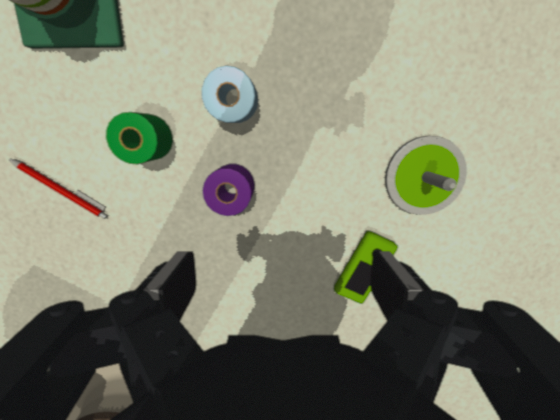

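The wrist view shows the light-blue roll at (229,95), which matches the predicted (228,93). The spindle foot is at (427,175), and the purple (228,190) and green (138,137) rolls are clear of it. I'll measure from here.

Run:
```python
from h import *
w=snap('wrist'); hsv=cv2.cvtColor(w['pixels'],cv2.COLOR_BGR2HSV)
def b(box,lo,hi,z,n):
    x0,y0,x1,y1=box; m=cv2.inRange(hsv[y0:y1,x0:x1],lo,hi)
    c=max(cv2.findContours(m,0,1)[0],key=cv2.contourArea); e=cv2.fitEllipse(cv2.convexHull(c))
    u,v=e[0][0]+x0,e[0][1]+y0; print(n,round(u,1),round(v,1),np.round(e[1],1),onz(w,u,v,z).round(4)); 
b((190,55,270,140),(95,20,140),(125,160,255),.05,'blue')
b((380,125,470,225),(30,120,60),(50,255,255),.01,'foot')
b((195,155,262,225),(130,80,30),(160,255,255),.05,'purple')
b((100,100,175,170),(55,100,40),(85,255,255),.05,'green')
```

```text
blue 226.8 91.4 [50.6 55.3] [0.5033 0.0012 0.05  ]
foot 425.9 173.8 [59.  67.4] [ 0.4994 -0.2527  0.01  ]
purple 227.3 187.8 [48.3 52.4] [ 0.4063 -0.03    0.05  ]
green 136.8 135.4 [51.5 66.7] [0.4272 0.0786 0.05  ]
```

Call:
{"method": "drive_tool", "body": {
  "commands": [
    [[3.41, -1.96, 1], 0],
    [[3.41, -1.96, 1], 0],
    [[3.41, -1.96, 1], 0],
    [[0, 0, 4], 0],
    [[0, 0, 4], 0]
  ]
}}

```text
clock: 1.97
eef_pos: [0.5039, -0.0014, 0.1433]
tool_rot: [3.093, 0.548, 0.005]
ft_force: [0.1, 0.3, -0.5]
width: 1.002
finger_force: 0.0
```

Run:
```python
from h import *
w=snap('wrist','w2'); o=env.observe(); print(o['clock'],o['eef_pos'],o['tool_rot'],o['joint_pos'][5])
T=R.from_rotvec(o['tool_rot']).as_matrix(); print('tool-frame shift to roll',T.T@(np.array([.5033,.0012,.038])-o['eef_pos']))
```

```text
2.0167 [ 0.49886333 -0.00199974  0.1331224 ] [-3.09188033 -0.54628007  0.01712053] 2.7879306615234567
tool-frame shift to roll [ 0.00625635 -0.00113882  0.09506711]
```

Call:
{"method": "drive_tool", "body": {
  "commands": [
    [[0, 0, 0], 0],
    [[0, 0, 0], 0],
    [[0, 0, 0], 0]
  ]
}}

```text
clock: 2.27
eef_pos: [0.5035, -0.0024, 0.1466]
tool_rot: [3.093, 0.544, 0.007]
ft_force: [0.6, -0.0, 1.2]
width: 0.999
finger_force: 0.0
```

Run:
```python
from h import *
o=env.observe(); print(o['clock'],o['eef_pos'],o['tool_rot'],o['joint_pos'][5])
T=R.from_rotvec(o['tool_rot']).as_matrix(); print('tool-frame shift to roll',T.T@(np.array([.5033,.0012,.038])-o['eef_pos']))
```

```text
2.2667 [ 0.50345352 -0.00244565  0.14663493] [3.09326141 0.54436471 0.00655647] 2.788351849083027
tool-frame shift to roll [ 0.00066849 -0.00364215  0.1086331 ]
```

Call:
{"method": "drive_tool", "body": {
  "commands": [
    [[0, -0.35, 3], 0],
    [[0, 0, 3], 0],
    [[0, 0, 2.5], 0],
    [[0, 0, 1.5], 0],
    [[0, 0, 0.8], 0]
  ]
}}

```text
clock: 2.68
eef_pos: [0.5018, 0.0012, 0.036]
tool_rot: [3.094, 0.545, 0.002]
ft_force: [0.2, -0.2, 0.2]
width: 0.999
finger_force: 0.0
```

Call:
{"method": "drive_tool", "body": {
  "commands": [
    [[0, 0, 0], 0],
    [[0, 0, 0], 0],
    [[0, 0, 0], 0]
  ]
}}

```text
clock: 2.93
eef_pos: [0.5026, 0.0016, 0.0376]
tool_rot: [3.093, 0.546, 0.005]
ft_force: [-0.1, 0.3, -0.2]
width: 1.003
finger_force: 0.0
```

Call:
{"method": "drive_tool", "body": {
  "commands": [
    [[0, 0, 0], 0],
    [[0, 0, 0], 0],
    [[0, 0, 0], 0],
    [[0, 0, 0], 0],
    [[0, 0, 0], 0]
  ],
  "gripper": 1,
  "newtons": 30
}}

```text
clock: 3.35
eef_pos: [0.5018, 0.0018, 0.0365]
tool_rot: [3.093, 0.547, 0.003]
ft_force: [-1.1, -0.3, 6.8]
width: 0.651
finger_force: 31.5
```

Call:
{"method": "drive_tool", "body": {
  "commands": [
    [[0, 0, 0], 0],
    [[0, 0, 0], 0],
    [[0, 0, 0], 0],
    [[0, 0, 0], 0],
    [[0, 0, 0], 0]
  ]
}}

```text
clock: 3.77
eef_pos: [0.5018, 0.0017, 0.0365]
tool_rot: [3.093, 0.547, 0.003]
ft_force: [-0.8, 0.2, 6.9]
width: 0.653
finger_force: 31.5
```

Call:
{"method": "drive_tool", "body": {
  "commands": [
    [[0, 0, -1.5], 0],
    [[0, 0, -3], 0],
    [[0, 0, -3], 0],
    [[0, 0, -2.5], 0],
    [[0, 0, -1], 0]
  ]
}}

```text
clock: 4.18
eef_pos: [0.5024, 0.0018, 0.1493]
tool_rot: [3.093, 0.547, 0.007]
ft_force: [0.7, 0.3, -0.0]
width: 0.653
finger_force: 32.2
```

Call:
{"method": "drive_tool", "body": {
  "commands": [
    [[0, 0, 0], 0],
    [[0, 0, 0], 0],
    [[0, 0, 0], 0]
  ]
}}

```text
clock: 4.43
eef_pos: [0.5006, 0.0017, 0.1435]
tool_rot: [-3.093, -0.547, 0.004]
ft_force: [0.2, 0.6, -0.9]
width: 0.651
finger_force: 32.2
```

Run:
```python
from h import *
w=snap('wrist','w3'); o=env.observe(); print(o['clock'],o['eef_pos'],o['tool_rot'],o['width'],o['ft_force'])
```

```text
4.4833 [0.50046257 0.00175832 0.1433495 ] [-3.09315889 -0.54666386  0.00426191] 0.6569553318052599 [-0.23702198  0.47277592 -1.28494246]
```

View pics/w3.png

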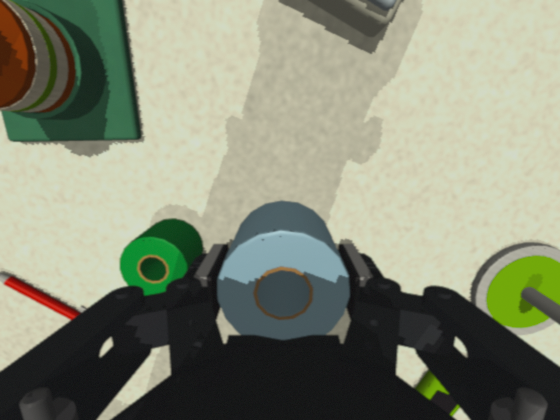

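The roll is held upright between the pads, with its top hole at (283.5,293). The spindle foot is visible at right, around (540,290). I'll compute the roll's offset in the tool frame and the move to the spindle.

Run:
```python
from h import *
o=env.observe(); w=snap('wrist'); C=w['tool_from_camera']
d=C[:3,:3]@[(283.5-w['cx'])/w['fx'],(293-w['cy'])/w['fy'],1]; c=C[:3,3]
off=c+d*(-.0135-c[2])/d[2]; print('roll top in tool',off.round(4))
T=R.from_rotvec(o['tool_rot']).as_matrix(); ax=o['eef_pos']+T@[off[0],off[1],0]
print('axis now',ax, 'tilt',T[:,2].round(4),'shift',(T.T@(np.array([.4987,-.2535,ax[2]])-ax)).round(4))
```

```text
roll top in tool [ 0.0006 -0.0002 -0.0135]
axis now [0.50098026 0.00216324 0.14334808] tilt [-0.0028  0.     -1.    ] shift [-0.0898  0.2394  0.    ]
```

Call:
{"method": "drive_tool", "body": {
  "commands": [
    [[-0.8, 2, 0], 0],
    [[-1.28, 3.4, 0], 0],
    [[-1.28, 3.4, 0], 0],
    [[-1, 2.5, 0], 0],
    [[-0.5, 1.3, 0], 0]
  ]
}}

```text
clock: 4.95
eef_pos: [0.498, -0.1358, 0.144]
tool_rot: [-3.094, -0.544, 0.003]
ft_force: [0.1, -0.1, -1.3]
width: 0.648
finger_force: 32.2
```

Call:
{"method": "drive_tool", "body": {
  "commands": [
    [[0, 0, 0], 0],
    [[0, 0, 0], 0],
    [[0, 0, 0], 0],
    [[0, 0, 0], 0]
  ]
}}

```text
clock: 5.28
eef_pos: [0.4987, -0.1323, 0.1449]
tool_rot: [-3.093, -0.548, 0.001]
ft_force: [0.2, -0.1, -0.9]
width: 0.653
finger_force: 32.2
```

Run:
```python
from h import *
o=env.observe(); w=snap('wrist','w4'); hsv=cv2.cvtColor(w['pixels'],cv2.COLOR_BGR2HSV)
print(o['clock'],o['eef_pos'],o['tool_rot'])
u,v=proj(w,[.4985,-.2535,.01]); print(u,v, proj(w,[.4985,-.2535,.068]))
m=cv2.inRange(hsv,(30,120,60),(50,255,255)); 
for c in cv2.findContours(m,0,1)[0]:
    if cv2.contourArea(c)>1000:
        h=cv2.convexHull(c); e=cv2.fitEllipse(h); print(np.round(e[0],1),np.round(e[1],1),cv2.boundingRect(c),onz(w,*e[0],.01))
```

```text
5.2833 [ 0.49866906 -0.13229274  0.14488624] [-3.09288663e+00 -5.48327055e-01  8.71329127e-04]
404.3282269723093 246.8209326051338 (np.float64(435.2575206022237), np.float64(277.3995463439421))
[404.3 245.2] [76.  85.8] (362, 207, 85, 79) [ 0.49991636 -0.25274197  0.01      ]
```

View pics/w4.png

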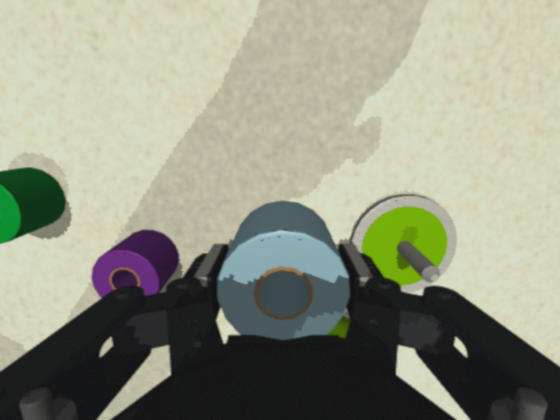

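The wrist view shows the spindle foot at (404,245) and the post tip at about (432,273). That gives the post at ≈(0.4996,-0.2528), so I'll move the held roll above it.

Call:
{"method": "drive_tool", "body": {
  "commands": [
    [[-0.9, 2.4, 0], 0],
    [[-1.2, 3.4, 0], 0],
    [[-1, 2.8, 0], 0],
    [[-0.7, 1.9, 0], 0],
    [[-0.3, 0.85, 0], 0]
  ]
}}

```text
clock: 5.75
eef_pos: [0.4992, -0.2554, 0.1451]
tool_rot: [3.094, 0.546, -0.0]
ft_force: [-0.2, 0.3, -0.9]
width: 0.654
finger_force: 32.3
```

Call:
{"method": "drive_tool", "body": {
  "commands": [
    [[0, 0, 0], 0],
    [[0, 0, 0], 0],
    [[0, 0, 0], 0],
    [[0, 0, 0], 0]
  ]
}}

```text
clock: 6.08
eef_pos: [0.4993, -0.2527, 0.1454]
tool_rot: [-3.093, -0.549, -0.0]
ft_force: [0.6, -0.7, -0.9]
width: 0.655
finger_force: 32.3
```

Run:
```python
from h import *
import time
w=snap('wrist','w5'); b=snap('scene'); o=env.observe()
print(o['clock'],o['eef_pos'],o['tool_rot'],o['ft_force'])
T=R.from_rotvec(o['tool_rot']).as_matrix(); print('shift',(T.T@(np.array([.4990,-.2530,o['eef_pos'][2]])-o['eef_pos'])).round(4))
c=lambda s,x,y:cv2.resize(s['pixels'][y:y+90,x:x+90],(400,400),interpolation=2)
cv2.imwrite('pics/c5.png',np.hstack([cv2.resize(w['pixels'][200:360,200:360],(400,400)),c(b,85,150)]))
```

```text
6.1833 [ 0.49934246 -0.25297264  0.14548317] [3.09322335e+00 5.48767599e-01 3.94586012e-04] [-0.21641716  0.40984262 -0.65734484]
shift [-0.0003 -0.0001 -0.    ]
```

View pics/c5.png

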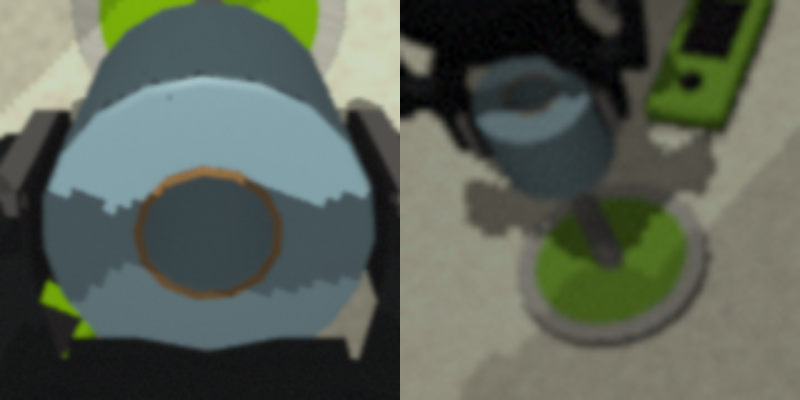

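In the crops the roll hangs upright over the post: the hole centre is at about (208,232) on the left, and the post enters under the roll on the right. I'll lower it slowly while watching the force.

Call:
{"method": "drive_tool", "body": {
  "commands": [
    [[0, 0, 1.5], 0],
    [[0, 0, 1.5], 0],
    [[0, 0, 1], 0],
    [[0, 0, 0.6], 0],
    [[0, 0, 0.6], 0]
  ]
}}

```text
clock: 6.6
eef_pos: [0.4991, -0.2536, 0.0928]
tool_rot: [-3.093, -0.547, 0.0]
ft_force: [0.2, 0.5, -1.2]
width: 0.65
finger_force: 32.3
```

Call:
{"method": "drive_tool", "body": {
  "commands": [
    [[0, 0, 0.6], 0],
    [[0, 0, 0.6], 0],
    [[0, 0, 0.4], 0],
    [[0, 0, 0], 0]
  ]
}}

```text
clock: 6.93
eef_pos: [0.4988, -0.2538, 0.0764]
tool_rot: [-3.093, -0.546, 0.001]
ft_force: [-0.0, -1.3, -1.6]
width: 0.655
finger_force: 32.3
```

No contact force. Continuing down to TCP ≈ 0.047.

Call:
{"method": "drive_tool", "body": {
  "commands": [
    [[0, 0, 0.8], 0],
    [[0, 0, 0.8], 0],
    [[0, 0, 0.6], 0],
    [[0, 0, 0.5], 0],
    [[0, 0, 0], 0]
  ]
}}

```text
clock: 7.35
eef_pos: [0.4985, -0.2537, 0.0488]
tool_rot: [-3.093, -0.546, 0.002]
ft_force: [0.1, 1.0, -0.9]
width: 0.649
finger_force: 32.3
```

Call:
{"method": "drive_tool", "body": {
  "commands": [
    [[0, 0, 0.2], 0],
    [[0, 0, 0], 0],
    [[0, 0, 0], 0]
  ]
}}

```text
clock: 7.6
eef_pos: [0.4993, -0.254, 0.0485]
tool_rot: [3.093, 0.547, 0.0]
ft_force: [-0.4, -0.4, -0.7]
width: 0.652
finger_force: 32.3
```

Call:
{"method": "drive_tool", "body": {
  "commands": [
    [[0, 0, 0.15], 0],
    [[0, 0, 0.1], 0],
    [[0, 0, 0], 0]
  ]
}}

```text
clock: 7.85
eef_pos: [0.4993, -0.2541, 0.0465]
tool_rot: [3.093, 0.547, 0.001]
ft_force: [-2.6, 0.5, 4.5]
width: 0.652
finger_force: 32.6
```

Contact with the foot (+4.5 N). Releasing.

Call:
{"method": "drive_tool", "body": {
  "commands": [
    [[0, 0, 0], 0],
    [[0, 0, 0], 0],
    [[0, 0, 0], 0],
    [[0, 0, 0], 0],
    [[0, 0, 0], 0]
  ],
  "gripper": 0
}}

```text
clock: 8.27
eef_pos: [0.4991, -0.254, 0.0457]
tool_rot: [-3.094, -0.547, 0.0]
ft_force: [-0.4, -0.8, 0.1]
width: 0.998
finger_force: 0.0
```

Call:
{"method": "drive_tool", "body": {
  "commands": [
    [[0, 0, -1], 0],
    [[0, 0, -2], 0],
    [[0, 0, -3], 0],
    [[0, 0, -3], 0],
    [[0, 0, -3], 0]
  ]
}}

```text
clock: 8.68
eef_pos: [0.4989, -0.2538, 0.1678]
tool_rot: [3.094, 0.547, 0.0]
ft_force: [0.4, 0.5, -0.3]
width: 1.001
finger_force: 0.0
```

Call:
{"method": "drive_tool", "body": {
  "commands": [
    [[0, 0, -2], 0],
    [[0, 0, -2], 0],
    [[0, 0, 0], 0],
    [[0, 0, 0], 0]
  ]
}}

```text
clock: 9.02
eef_pos: [0.4996, -0.2542, 0.2075]
tool_rot: [3.092, 0.546, 0.003]
ft_force: [0.6, -0.9, -0.8]
width: 1.003
finger_force: 0.0
```

Run:
```python
from h import *
o=env.observe(); w=snap('wrist','w6'); b=snap('scene'); a=snap('top','top6')
print(o['clock'],o['eef_pos'],o['tool_rot'],o['ft_force'])
print(proj(w,[.499,-.2535,.06]),proj(b,[.499,-.2535,.06]))
c=lambda s,x,y:cv2.resize(s['pixels'][y:y+80,x:x+80],(400,400),interpolation=2)
cv2.imwrite('pics/c6.png',np.hstack([cv2.resize(w['pixels'][200:360,200:360],(400,400)),c(b,90,160)]))
```

```text
9.0167 [ 0.49960236 -0.25418965  0.20746808] [3.09210186 0.54639969 0.0033598 ] [ 0.55717402 -0.8619945  -0.77088546]
(np.float64(282.19305170651927), np.float64(201.01738685407392)) (np.float64(126.65503249537358), np.float64(197.2773593462895))
```

View pics/c6.png

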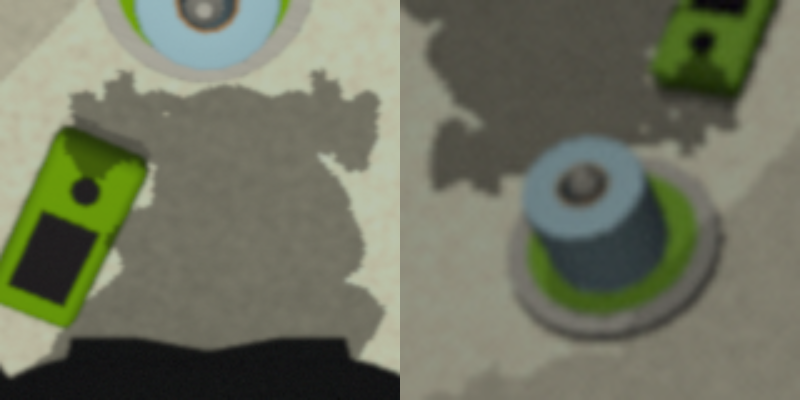

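The roll sits fully down, flush on the lime foot, with the post showing in its hole at (580,185) on the right. Now I'll measure the cap.

Run:
```python
from h import *
a=snap('top'); b=snap('scene')
print('cap top',onz(a,237.9,206.8,.142).round(4),'scene',onz(b,331.8,210,.142).round(4))
# stand corners from hull
for s,box in((a,(215,185,275,240)),(b,(295,210,360,270))):
    x0,y0,x1,y1=box; m=cv2.inRange(cv2.cvtColor(s['pixels'],cv2.COLOR_BGR2HSV)[y0:y1,x0:x1],(65,90,20),(90,255,140))
    r=cv2.minAreaRect(max(cv2.findContours(m,0,1)[0],key=cv2.contourArea)); print(onz(s,r[0][0]+x0,r[0][1]+y0,.01).round(4),r[2])
```

```text
cap top [0.5435 0.2052 0.142 ] scene [0.5444 0.207  0.142 ]
[0.544  0.2062 0.01  ] 69.775146484375
[0.5436 0.2082 0.01  ] 75.25643920898438
```

Call:
{"method": "drive_tool", "body": {
  "commands": [
    [[1.6, -3.4, -1], -0.1],
    [[2, -3.2, -1], -0.1],
    [[2.3, -3, -0.8], -0.1],
    [[2.6, -2.8, 0], 0],
    [[2.6, -2.8, 0], 0]
  ]
}}

```text
clock: 9.68
eef_pos: [0.5179, -0.0638, 0.2338]
tool_rot: [2.977, 1.003, 0.0]
ft_force: [1.0, -0.2, -1.1]
width: 1.004
finger_force: 0.0
```

Call:
{"method": "drive_tool", "body": {
  "commands": [
    [[2.6, -2.8, 0], 0],
    [[2.6, -2.8, 0], 0],
    [[2.6, -2.8, 0], 0],
    [[2.6, -2.8, 0], 0],
    [[2, -2, 0], 0]
  ]
}}

```text
clock: 10.1
eef_pos: [0.5364, 0.1175, 0.2331]
tool_rot: [-2.976, -1.004, 0.001]
ft_force: [-0.1, -0.9, 0.1]
width: 1.001
finger_force: 0.0
```

Call:
{"method": "drive_tool", "body": {
  "commands": [
    [[1, -1, 0], 0],
    [[0, 0, 0], 0],
    [[0, 0, 0], 0],
    [[0, 0, 0], 0]
  ]
}}

```text
clock: 10.43
eef_pos: [0.5387, 0.1278, 0.2335]
tool_rot: [2.977, 1.002, -0.001]
ft_force: [-0.1, -0.8, 0.6]
width: 0.998
finger_force: 0.0
```

```bash
cat > st.py <<'E'
from h import *
import sys
o=env.observe(); T=R.from_rotvec(o['tool_rot']).as_matrix()
print(o['clock'],o['eef_pos'],'yaw',np.arctan2(T[1,0],T[0,0]),'q',o['joint_pos'].round(3),o['ft_force'].round(2))
g=np.array([float(x) for x in sys.argv[1:4]]); print('shift cm',(100*T.T@(g-o['eef_pos'])).round(2))
E
python3 st.py .544 .2063 .235
```

```text
10.4333 [0.53874407 0.12776424 0.23350344] yaw 0.6492131103553329 q [ 0.233  0.09   0.141  1.622 -0.     2.725] [-0.08 -0.83  0.55]
shift cm [ 5.17 -5.94 -0.15]
```

Call:
{"method": "drive_tool", "body": {
  "commands": [
    [[2.4, -2.7, 0], 0],
    [[1.8, -2.1, 0], 0],
    [[1, -1.1, 0], 0],
    [[0, 0, 0], 0],
    [[0, 0, 0], 0]
  ]
}}

```text
clock: 10.85
eef_pos: [0.5446, 0.2065, 0.2336]
tool_rot: [2.977, 1.003, -0.001]
ft_force: [-0.4, -0.1, 0.2]
width: 1.002
finger_force: 0.0
```

```bash
python3 st.py .544 .2063 .125
python3 - <<'E'
from h import *
w=snap('wrist','w7'); print('expect',proj(w,[.544,.2063,.142]))
g=cv2.inRange(cv2.cvtColor(w['pixels'],cv2.COLOR_BGR2HSV),(0,0,120),(180,60,255))
E
```

```text
10.85 [0.5446106  0.20647498 0.23363074] yaw 0.6499012581021792 q [ 0.363  0.16   0.218  1.63  -0.     2.854] [-0.4  -0.11  0.18]
shift cm [-0.05 -0.02 10.86]
expect (np.float64(282.92359959269805), np.float64(218.94579102229443))
```

View pics/w7.png

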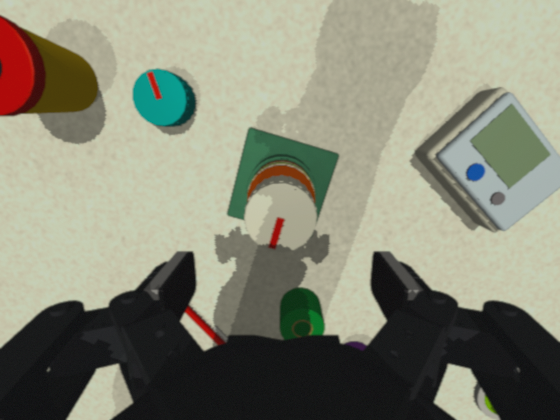

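The cap top is centred at about (281,218) against the expected (283,219), so the position is confirmed to within 1.5 mm. Descending.

Call:
{"method": "drive_tool", "body": {
  "commands": [
    [[0, -0.1, 2.5], 0],
    [[0, 0, 3], 0],
    [[0, 0, 2.5], 0],
    [[0, 0, 1.8], 0],
    [[0, 0, 1], 0]
  ]
}}

```text
clock: 11.32
eef_pos: [0.5431, 0.206, 0.1234]
tool_rot: [2.978, 1.0, -0.005]
ft_force: [-1.3, -0.5, -0.3]
width: 0.999
finger_force: 0.0
```

Call:
{"method": "drive_tool", "body": {
  "commands": [
    [[0, 0, 0], 0],
    [[0, 0, 0], 0],
    [[0, 0, 0], 0]
  ]
}}

```text
clock: 11.57
eef_pos: [0.5446, 0.2077, 0.1275]
tool_rot: [-2.978, -1.002, -0.003]
ft_force: [0.8, 0.7, 1.3]
width: 0.999
finger_force: 0.0
```

Call:
{"method": "drive_tool", "body": {
  "commands": [
    [[0, 0, 0], 0],
    [[0, 0, 0], 0],
    [[0, 0, 0], 0],
    [[0, 0, 0], 0],
    [[0, 0, 0], 0]
  ],
  "gripper": 1,
  "newtons": 50
}}

```text
clock: 11.98
eef_pos: [0.5442, 0.2084, 0.1268]
tool_rot: [-2.977, -1.003, -0.002]
ft_force: [-1.5, 1.9, 5.7]
width: 0.64
finger_force: 51.7
```

```bash
python3 st.py .544 .2063 .118
```

```text
11.9833 [0.54424629 0.2083785  0.12677508] yaw 0.6501376609205909 q [0.366 0.152 0.004 1.421 0.    2.857] [-1.45  1.94  5.66]
shift cm [-0.15  0.15  0.88]
```

Call:
{"method": "drive_tool", "body": {
  "commands": [
    [[0, 0, 0.2], 0],
    [[0, 0, 0.2], 0],
    [[0, 0, 0.1], 0],
    [[0, 0, 0], 0],
    [[0, 0, 0], 0]
  ]
}}

```text
clock: 12.4
eef_pos: [0.5443, 0.2084, 0.1222]
tool_rot: [-2.977, -1.003, -0.003]
ft_force: [-1.2, 1.5, 8.5]
width: 0.64
finger_force: 52.0
```

Call:
{"method": "drive_tool", "body": {
  "commands": [
    [[0, 0, 0.1], 0],
    [[0, 0, 0.05], 0],
    [[0, 0, 0], 0]
  ]
}}

```text
clock: 12.65
eef_pos: [0.5443, 0.2084, 0.1211]
tool_rot: [-2.977, -1.003, -0.004]
ft_force: [-3.0, 0.2, 11.3]
width: 0.642
finger_force: 52.1
```

Call:
{"method": "drive_tool", "body": {
  "commands": [
    [[0, 0, 0], -0.05],
    [[0, 0, 0], -0.05],
    [[0, 0, 0], -0.05],
    [[0, 0, 0], 0]
  ]
}}

```text
clock: 12.98
eef_pos: [0.544, 0.2089, 0.1208]
tool_rot: [-2.89, -1.228, -0.003]
ft_force: [-4.2, 3.4, 10.7]
width: 0.638
finger_force: 52.1
```

```bash
python3 st.py .544 .2063 .118; python3 -c "
from h import *
print(env.observe()['ft_torque'])"
```

```text
12.9833 [0.5439884  0.208926   0.12083567] yaw 0.8037622080103176 q [ 3.660e-01  1.530e-01 -7.000e-03  1.409e+00  2.000e-03  2.704e+00] [-4.16  3.35 10.72]
shift cm [-0.19  0.18  0.28]
[0.66808201 0.8553254  0.09891952]
```

Call:
{"method": "drive_tool", "body": {
  "commands": [
    [[0, 0, 0], -0.1],
    [[0, 0, 0], -0.1],
    [[0, 0, 0], -0.1],
    [[0, 0, 0], -0.1],
    [[0, 0, 0], 0]
  ]
}}

```text
clock: 13.4
eef_pos: [0.5439, 0.2087, 0.1207]
tool_rot: [-2.586, -1.782, -0.003]
ft_force: [-3.3, 1.7, 9.9]
width: 0.639
finger_force: 52.1
```

Call:
{"method": "drive_tool", "body": {
  "commands": [
    [[0, 0, 0], -0.1],
    [[0, 0, 0], -0.1],
    [[0, 0, 0], -0.1],
    [[0, 0, 0], -0.1],
    [[0, 0, 0], -0.07]
  ]
}}

```text
clock: 13.82
eef_pos: [0.5428, 0.2091, 0.1204]
tool_rot: [-2.1, -2.334, -0.001]
ft_force: [-9.1, 3.6, 10.4]
width: 0.641
finger_force: 52.0
```

```bash
python3 st.py .544 .2063 .118; python3 -c "
from h import *
print(env.observe()['ft_torque'])
w=snap('wrist','w8')
h=cv2.cvtColor(w['pixels'],cv2.COLOR_BGR2HSV)[230:345,210:360]
m=cv2.inRange(h,(0,150,60),(8,255,255))|cv2.inRange(h,(172,150,60),(180,255,255))
cs=cv2.findContours(m,0,1)[0]
for c in cs:
  if cv2.contourArea(c)>30: print(cv2.minAreaRect(c), onz(w,*(np.array(cv2.minAreaRect(c)[0])+[210,230]),.135), onz(w,*(cv2.boxPoints(cv2.minAreaRect(c))[0]+[210,230]),.135))
cv2.imwrite('pics/w8c.png',cv2.resize(w['pixels'][200:350,200:360],(640,600)))
"
```

```text
13.8167 [0.5428024  0.20905307 0.12038347] yaw 1.6762007321894303 q [ 0.367  0.153 -0.008  1.41   0.002  1.832] [-9.14  3.65 10.4 ]
shift cm [-0.29  0.09  0.24]
[ 0.77255939  1.85355362 -0.19280298]
((66.70000457763672, 87.39999389648438), (12.965337753295898, 42.69074630737305), 18.434947967529297) [0.54178623 0.19867364 0.135     ] [0.5372036  0.18915227 0.135     ]
```

View pics/w8c.png

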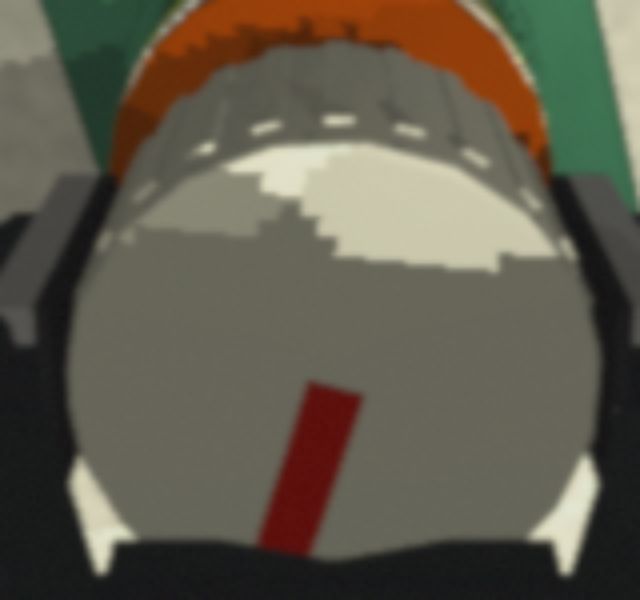

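The bar keeps its angle relative to the pads (from about (335,390) to (285,550) in the crop), so the cap turned with the gripper by about 59° and is in the free window. Now I'll settle, then lift straight.

Call:
{"method": "drive_tool", "body": {
  "commands": [
    [[0, -0.05, 0], 0],
    [[0, -0.05, 0], 0],
    [[0, 0, 0], 0]
  ]
}}

```text
clock: 14.12
eef_pos: [0.5427, 0.2088, 0.1205]
tool_rot: [-2.107, -2.329, -0.003]
ft_force: [-4.8, 5.2, 8.5]
width: 0.638
finger_force: 52.1
```

Call:
{"method": "drive_tool", "body": {
  "commands": [
    [[0, 0, -0.3], 0],
    [[0, 0, -0.4], 0],
    [[0, 0, -0.5], 0],
    [[0, 0, -0.5], 0],
    [[0, 0, 0], 0]
  ]
}}

```text
clock: 14.53
eef_pos: [0.5428, 0.2083, 0.137]
tool_rot: [-2.108, -2.329, -0.001]
ft_force: [-2.9, 2.0, 2.5]
width: 0.636
finger_force: 53.5
```

Call:
{"method": "drive_tool", "body": {
  "commands": [
    [[0, 0, -1], 0],
    [[0, 0, -1.5], 0],
    [[0, 0, -2], 0],
    [[0, 0, -2], 0],
    [[0, 0, -2], 0]
  ]
}}

```text
clock: 14.95
eef_pos: [0.5431, 0.2074, 0.2227]
tool_rot: [2.109, 2.327, -0.0]
ft_force: [-1.0, -0.7, -0.3]
width: 0.636
finger_force: 53.3
```

Call:
{"method": "drive_tool", "body": {
  "commands": [
    [[0, 0, -1.2], 0],
    [[0, 0, -0.8], 0],
    [[0, 0, 0], 0],
    [[0, 0, 0], 0],
    [[0, 0, 0], 0]
  ]
}}

```text
clock: 15.37
eef_pos: [0.5428, 0.2076, 0.2402]
tool_rot: [-2.109, -2.328, 0.002]
ft_force: [-0.4, -0.5, -0.5]
width: 0.639
finger_force: 53.3
```

Call:
{"method": "drive_tool", "body": {
  "commands": [
    [[0, 0, 0], 0],
    [[0, 0, 0], 0],
    [[0, 0, 0], 0],
    [[0, 0, 0], 0],
    [[0, 0, 0], 0]
  ]
}}

```text
clock: 15.78
eef_pos: [0.5429, 0.2079, 0.2411]
tool_rot: [-2.109, -2.329, 0.0]
ft_force: [-0.2, 0.7, -0.5]
width: 0.638
finger_force: 53.3
```

```bash
python3 st.py .544 .2063 .24
python3 - <<'E'
from h import *
w=snap('wrist','w9'); b=snap('scene','s9'); o=env.observe(); print(o['width'],o['finger_force'],o['qvel'].round(3))
h=cv2.cvtColor(w['pixels'],cv2.COLOR_BGR2HSV)[230:345,210:360]
m=cv2.inRange(h,(0,150,60),(8,255,255))|cv2.inRange(h,(172,150,60),(180,255,255))
for c in cv2.findContours(m,0,1)[0]:
  if cv2.contourArea(c)>30: print('bar in hand',cv2.minAreaRect(c))
h=cv2.cvtColor(b['pixels'],cv2.COLOR_BGR2HSV)
m=cv2.inRange(h[196:230,215:256],(95,25,70),(120,160,255)); print('blue left at start place',m.sum()/255)
m=cv2.inRange(h[180:230,100:160],(95,25,40),(120,160,255)); c=max(cv2.findContours(m,0,1)[0],key=cv2.contourArea); x,y,ww,hh=cv2.boundingRect(c)
print('blue on spindle',x+100,y+180,ww,hh,'expect top',proj(b,[.499,-.2535,.06]))
E
```

```text
15.7833 [0.54288184 0.20787694 0.2411097 ] yaw 1.669839452136492 q [ 0.366  0.159  0.232  1.644 -0.     1.837] [-0.2   0.75 -0.53]
shift cm [-0.17  0.1   0.11]
0.638840963826587 53.27321996446699 [ 0.    -0.002  0.     0.001  0.001 -0.   ]
bar in hand ((66.8499984741211, 87.45000457763672), (12.649110794067383, 42.69075393676758), 18.434947967529297)
blue left at start place 0.0
blue on spindle 115 189 27 28 expect top (np.float64(126.65503249537358), np.float64(197.2773593462895))
```

The cap is held still, with the bar at the same place in the hand and TCP at z = 0.241. The roll is on the spindle. Handing in.

```bash
python3 -c "
from station import env
print(env.close_job())"
```

```text
the job is handed in; nothing more can be done
None
```

The job is handed in, though no verdict came back: the light-blue roll sits down on the spindle and is let go, and the cap was pressed, twisted about 59° and lifted off, held still and level about 11 cm above the bottle neck.

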